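Pack the carrying tray for a drop-count test

ROBOT

A 6-joint arm with a two-finger parallel gripper is mounted at the origin on a cart in front of the work surface, level with it; the furniture and walls round the work are solid. World frame = base frame: x ahead of the robot, y to its left, z up, the work surface at z = 0. Lengths are in m, angles in degrees, forces in N, time in s.
With the tool pointing down it reaches from about 0.3 to 0.75 m from the base axis. Payload 8.5 kg.
Tool frame: the origin (TCP) lies on the centre line of the jaws, within the pads' length; the fingertips stand 17 mm ahead of it and the grasp point (between the pads) lies 2 mm behind it (env.tcp_to_tips is the distance from the TCP to the fingertips, in m); z points along the fingers, y is the line along which they close (so a half turn about z gives the same grasp; the last joint's range is limited). The gripper opens to 85 mm and grips with 20 to 120 N. Pads are 22 mm wide; open, the fingers measure 114 mm over their backs; the gripper's body (76 mm by 85 mm) begins 54 mm behind the grasp point. The pads swing forward as they close: fully open they stand 13 mm farther back than shut.
Start: joints at [63.696, 21.807, 74.336, -0, 83.858, -12.336], TCP at [0.133, 0.534, 0.248] pointing down, gripper open.
Joint ranges: [-178.18, 178.18], [-50.72, 133.34], [12.68, 142.11], [-81.47, 261.47], [9.98, 163.14], [-165.26, 165.26]. Speed limits (degrees/s): [136.94, 136.94, 180, 180, 180, 180].

INTERFACE

Orientations are given as a 3x3 rotation matrix whose columns are the frame's x, y, z axes.
In Python, from rig import env gives the robot as it stands. The module is installed in compiled form; this text tells all that it offers.
- The arm moves only by the shell command python3 -m pendant 'ROWS' [FORCE]. ROWS is JSON, a list of rows, each a list of 7 numbers: the opening, from 0 (shut) to 1 (fully open), then the shift along the tool's x, y, z in m, then the turn, a rotation vector about the tool's x, y, z in rad. A call has 1 to 5 rows; each row is the pose to reach, as a shift and turn from the pose commanded when the call began, along the tool's axes at that moment; what a row does not reach only later rows make up. A row lasts 1/8 s, in which the tool goes at most 62.5 mm and 10.7 degrees, less where a joint would pass 70% of its speed; a pose out of reach is approached as far as the arm can. A call with a gripper value outside its range is refused whole. The fingers move at their own pace and stop on an object; FORCE is the grip in N (left out, the last holds). Time passes only in rows, so rows that repeat a pose let the fingers close. It gives the time, the measured TCP pose, the force, the opening and the grip force at its end, in the units of the state.
- env.observe(): the state, without advancing time (a new reading comes with each control period).
- env.get_image(name): name is "scene" or "top" or "wrist"; returns a dict with "image" (384x512x3 uint8, blue, green, red), "fx", "fy", "cx", "cy" (pixels), "pose" (4x4, takes a point from camera to world coordinates). Camera axes: x right, y up, looking along -z (the intrinsics and any distortion apply to the point x, -y, -z); pixel columns grow to the right and rows downward; lengths in m; the calibration is good to about 2 mm. A picture is of the moment at which its call begins. There is no depth.
- env.close_job(): hands the job in; it is judged then, once.
Trained networks look in the newest picture that a camera, given by its name, has taken for a name from the list of things; names that differ only in an ending like _2 or _b are one class to them, and where a whole thing is asked for, a point or a joint stands for the part that bears it (a point fixed in the world has none). Each returns a list of dicts, best first, with "conf" (0 to 1); they miss things now and then, are a little off and sometimes report something else, mostly with a low value. They report only what shows in the picture. A call takes as long as a camera call.
- env.find_in(camera, thing): "bbox" ([centre column, centre row, width, height] in pixels, round what is visible of it).
- env.trace(camera, thing): "mask" (384x512 bool, what is visible of it) and "bbox" ([centre column, centre row, width, height] in pixels, round what is visible of it).
- env.tip_of(camera, thing): "centre" ([column, row] in pixels: a listed point, or the origin of a listed thing).
The state is a dict: "time_s": time; "q": joint angles; "qvel": joint speeds; "joint_efforts": joint torques, N m; "position": TCP position; "tool_rot": TCP orientation; "ft_force": force on the tool from outside, world axes, zero at the start; "wrist_torque": the same for the moment, N m; "grip_width": finger opening in m; "gripper_force": force on a finger pad.
Only numpy, scipy, OpenCV 4.12 (cv2) and the standard library are available. Lean on these libraries where they do the work, as an engineer would, in place of code of your own. Each camera call takes 0.05 s, during which the arm holds its last target. There are 200 camera calls.

TASK

Pack the aluminium carrying tray for a drop-count titration at the sampling point: the stoppered flask with the sample, the large screw-cap bottle, the dropper bottle and the timer, each standing upright and fully down in the well or slot that is made for it. Keep them upright and set them down rather than dropping them. The open flask and the small screw-cap bottle look similar but stay on the bench: leave them where they stand.

Things in the scene. Friction and masses are not known exactly. Their poses are not given: they have to be found in the camera images.
- large_bottle: Large clear-glass screw-cap bottle: body 70 mm across up to height 78 mm, then a neck and cap 42 mm across up to the top at 136 mm; 0.3 to 0.6 kg. Origin: centre of its underside, z up its axis. Grasp the cap, from above.
- stoppered_flask: Clear conical flask closed with a white stopper: 52 mm across at the base, tapering to the neck at 86 mm; stopper 40 mm across from height 84 to 104 mm, firmly seated: the flask may be lifted by it. Origin: centre of its underside, z up its axis.
- dropper: Small amber dropper bottle with a black rubber bulb: body 37 mm across up to height 49 mm, collar above it 20 mm across from 49 to 82 mm (grasp here), soft bulb up to 103 mm (it gives way). Origin: centre of its underside, z up its axis.
- timer: White digital bench timer standing on its lower edge: 18 mm thick (along its x), 50 mm wide (y), 55 mm high. Origin: centre of its underside (the solid part spans x from -7 to +9 mm), z up. Grasp it across its thickness in the upper 35 mm, so that the fingers stay above the shallow slot.
- insert_large: Grey block 100 x 100 x 38 mm fixed in one quarter (which one varies) of the 212 mm square aluminium carrying tray, rim at z = 0.039. Origin: centre of its underside, world z = 0.007; top face z = 0.045; x, y along its sides. Has the widest round well: 82 mm bore, 30 mm deep, 2.5 mm chamfer; central; well floor at world z = 0.015. Made for the large bottle.
- insert_medium: Grey block 100 x 100 x 38 mm fixed in one quarter (which one varies) of the 212 mm square aluminium carrying tray, rim at z = 0.039. Origin: centre of its underside, world z = 0.007; top face z = 0.045; x, y along its sides. Has the middle round well: 64 mm bore, 30 mm deep, 2.5 mm chamfer; central; well floor at world z = 0.015. Made for the stoppered flask.
- insert_small: Grey block 100 x 100 x 38 mm fixed in one quarter (which one varies) of the 212 mm square aluminium carrying tray, rim at z = 0.039. Origin: centre of its underside, world z = 0.007; top face z = 0.045; x, y along its sides. Has the narrowest round well: 49 mm bore, 30 mm deep, 2.5 mm chamfer; central; well floor at world z = 0.015. Made for the dropper bottle.
- insert_slot: Grey block 100 x 100 x 38 mm fixed in one quarter (which one varies) of the 212 mm square aluminium carrying tray, rim at z = 0.039. Origin: centre of its underside, world z = 0.007; top face z = 0.045; x, y along its sides. Has a rectangular slot, 30 mm along its x and 64 mm along its y, 16 mm deep, 2.5 mm chamfer; central; slot floor at world z = 0.029. For the timer, either way round.
- open_flask: Look-alike, stays where it is: clear conical flask WITHOUT a stopper, open at the top, 63 mm across at the base, 106 mm high. Origin: centre of its underside.
- small_bottle: Look-alike, stays where it is: SMALL clear screw-cap bottle, body 55 mm across up to 56 mm, cap 35 mm across up to the top at 102 mm. Origin: centre of its underside.

How it is judged:
By the outcome, as a careful person would: the job done as asked, in the order asked, and still so for the second after the job is handed in, with the robot touching nothing.
It also fails if it takes over 102 s, if anything falls off the work surface, if the arm or the gripper's body presses on something with over 40 N, if the wrist force passes 120 N, or if a joint passes its speed limit or range.

## Working session

There is one attempt and no reset: what is moved stays moved. The work goes in short steps, Python scripts to look and compute and a shell command to move; the robot and the scene stay as the last step left them, time stands still between calls to the robot, and variables do not carry over. Pictures are saved under pics/ and viewed, at most 14 in all, crops included, and the job is handed in when it is done.

```bash
mkdir -p pics; cat > h.py <<'E'
from rig import env
import numpy as np, cv2
T=['large_bottle','stoppered_flask','dropper','timer','insert_large','insert_medium','insert_small','insert_slot','open_flask','small_bottle']
def ray(im,u,v):
    d=np.array([(u-im['cx'])/im['fx'],-(v-im['cy'])/im['fy'],-1.]);P=np.array(im['pose'])
    return P[:3,3],P[:3,:3]@d
def onz(im,u,v,z):
    o,d=ray(im,u,v);return o+d*(z-o[2])/d[2]
def proj(im,p):
    P=np.array(im['pose']);c=P[:3,:3].T@(np.array(p)-P[:3,3]);return np.array([im['cx']-im['fx']*c[0]/c[2],im['cy']+im['fy']*c[1]/c[2]])
E
python3 - <<'E'
from h import *
for n in ['top','scene']:
    im=env.get_image(n);cv2.imwrite(f'pics/{n}0.png',im['image']);print(n,[k for k in im],im['fx'],np.round(im['pose'],3).tolist())
    for t in T:
        for r in env.tip_of(n,t)[:2]:
            print(t,round(r['conf'],2),np.round(r['centre']),np.round(onz(im,*r['centre'],0.007 if 'ins' in t else 0),3))
print(env.observe())
E
```

```text
top ['image', 'fx', 'fy', 'cx', 'cy', 'pose'] 442.28059319679204 [[-0.011, 0.987, -0.161, 0.305], [-1.0, -0.009, 0.013, -0.015], [0.012, 0.162, 0.987, 1.247], [0.0, 0.0, 0.0, 1.0]]
large_bottle 0.92 [178. 177.] [0.549 0.195 0.   ]
large_bottle 0.26 [185. 233.] [0.388 0.172 0.   ]
stoppered_flask 0.76 [375. 164.] [ 0.583 -0.374  0.   ]
dropper 0.7 [138. 232.] [0.392 0.305 0.   ]
timer 0.57 [372. 206.] [ 0.459 -0.358  0.   ]
insert_large 0.89 [289. 158.] [ 0.599 -0.125  0.007]
insert_medium 0.75 [301. 192.] [ 0.5   -0.157  0.007]
insert_medium 0.17 [372. 207.] [ 0.455 -0.357  0.007]
insert_small 0.7 [259. 170.] [ 0.566 -0.039  0.007]
insert_slot 0.64 [272. 203.] [ 0.469 -0.075  0.007]
insert_slot 0.22 [180. 180.] [0.538 0.188 0.007]
open_flask 0.76 [187. 232.] [0.39  0.167 0.   ]
small_bottle 0.94 [140. 168.] [0.575 0.304 0.   ]
scene ['image', 'fx', 'fy', 'cx', 'cy', 'pose'] 378.8339251929807 [[0.806, 0.419, -0.418, 0.069], [-0.592, 0.552, -0.588, -0.658], [-0.016, 0.721, 0.693, 0.768], [0.0, 0.0, 0.0, 1.0]]
large_bottle 0.76 [223. 150.] [0.554 0.194 0.   ]
stoppered_flask 0.88 [358. 
[... 592 characters left out ...]
8581546e+01, -1.23354931e+01]), 'qvel': array([ 0.04758545,  0.14400853,  0.03030498,  0.03313267, -0.11509156,
       -0.02744664]), 'joint_efforts': array([-1.21759040e-03, -4.48334384e+01, -2.31465250e+01, -2.25761214e-04,
        5.65515656e-04, -7.48523973e-06]), 'position': array([0.1327655 , 0.53372797, 0.24832001]), 'tool_rot': array([[-9.70426095e-01,  2.41398414e-01, -1.78741327e-06],
       [ 2.41398414e-01,  9.70426095e-01, -3.61775769e-06],
       [ 8.61231514e-07, -3.94224519e-06, -1.00000000e+00]]), 'ft_force': array([-0.6102496 , -1.51688109,  0.50108486]), 'wrist_torque': array([-0.01133369, -0.01466453,  0.0369155 ]), 'gripper_force': 0.0, 'grip_width': 0.08557903556452791}
```

```bash
python3 -c "
import cv2;a=cv2.imread('pics/top0.png')[110:290,90:430];cv2.imwrite('pics/topc.png',cv2.resize(a,None,fx=2.3,fy=2.3,interpolation=cv2.INTER_CUBIC))"
```

```text
(no output)
```

View pics/topc.png

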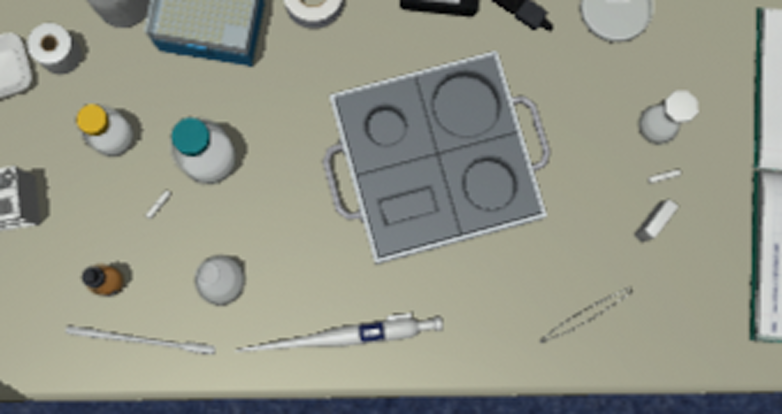

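View pics/scene0.png

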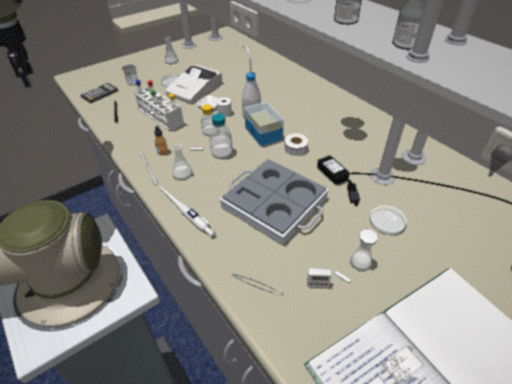

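The top picture shows the four objects: the large bottle (teal cap, crop 190,136), dropper (103,278), stoppered flask (670,115) and timer (657,220). It also shows the tray (437,155), with the small and large wells on the far side and the slot and medium well on the near side. The networks agree. I'll go over the tray first, on the way to the flask.

```bash
python3 -m pendant '[[1,-0.04,-0.04,-0.03,0,0,-0.05],[1,-0.08,-0.08,-0.06,0,0,-0.1],[1,-0.12,-0.12,-0.08,0,0,-0.15],[1,-0.16,-0.16,-0.08,0,0,-0.2],[1,-0.2,-0.2,-0.08,0,0,-0.2438]]'
python3 - <<'E'
from h import *
o=env.observe();im=env.get_image('wrist');P=np.array(im['pose']);R=np.array(o['tool_rot']);p=np.array(o['position'])
print(o['time_s'],p,R.round(3).tolist(),o['q'].round(1));print('cam in tool',R.T@(P[:3,3]-p),(R.T@P[:3,:3]).round(3).tolist(),im['fx'],im['fy'],im['cx'],im['cy'])
E
```

```text
time_s: 1.72
position: [0.2791, 0.2898, 0.3287]
tool_rot: [[-1.0, -0.002, 0.001], [-0.002, 1.0, 0.001], [-0.001, 0.001, -1.0]]
ft_force: [1.7, 1.1, -1.0]
grip_width: 0.0855
gripper_force: 0.0
1.725 [0.27912739 0.28975226 0.32870521] [[-1.0, -0.002, 0.001], [-0.002, 1.0, 0.001], [-0.001, 0.001, -1.0]] [ 29.1   3.4  85.6  -0.   90.9 -61. ]
cam in tool [ 7.06360089e-02 -6.24576295e-05 -1.26161080e-01] [[-0.001, 0.961, 0.276], [1.0, 0.001, 0.001], [0.001, 0.276, -0.961]] 286.4270667407784 286.4270667407784 258.005295039135 192.06501076183747
```

```bash
python3 -m pendant '[[1,-0.025,-0.05,0,0,0,0],[1,-0.05,-0.10,0,0,0,0],[1,-0.075,-0.15,0,0,0,0],[1,-0.1,-0.2,0,0,0,0],[1,-0.125,-0.25,0,0,0,0]]' >/dev/null
python3 -m pendant '[[1,-0.02,-0.05,0,0,0,0],[1,-0.04,-0.1,0,0,0,0],[1,-0.06,-0.14,0,0,0,0],[1,-0.06,-0.14,0,0,0,0]]'
cat > look.py <<'E'
import sys
from h import *
n,things=sys.argv[1],sys.argv[2:]
im=env.get_image('wrist');cv2.imwrite(f'pics/{n}.png',im['image'])
H={'large_bottle':.136,'stoppered_flask':.104,'dropper':.103,'timer':.055}
for t in things:
    for r in env.tip_of('wrist',t)[:1]: print(t,'tip',round(r['conf'],2),np.round(r['centre']),np.round(onz(im,*r['centre'],0.007 if 'ins' in t else 0),4))
    for r in env.trace('wrist',t)[:1]:
        m=r['mask'].astype(np.uint8);c=max(cv2.findContours(m,0,2)[0],key=cv2.contourArea)
        cv2.drawContours(im['image'],[c],-1,(0,0,255),1)
        q=[onz(im,*x[0],0.045 if 'ins' in t else H[t])[:2] for x in c]
        mr=cv2.minAreaRect(np.float32(q)); print('  rect',round(r['conf'],2),np.round(mr[0],4),np.round(mr[1],4),round(mr[2],1))
cv2.imwrite(f'pics/{n}_c.png',im['image'])
E
python3 look.py w1 insert_large insert_medium insert_small insert_slot stoppered_flask timer
```

```text
time_s: 2.9
position: [0.4644, -0.1009, 0.3275]
tool_rot: [[-1.0, 0.003, -0.001], [0.003, 1.0, 0.0], [0.001, 0.0, -1.0]]
ft_force: [-0.0, 0.9, 0.2]
grip_width: 0.0851
gripper_force: 0.0
insert_large tip 0.87 [242. 235.] [ 0.5966 -0.1298  0.007 ]
  rect 0.74 [ 0.6005 -0.1263] [0.1033 0.1032] 15.1
insert_medium tip 0.92 [224. 176.] [ 0.494  -0.1566  0.007 ]
  rect 0.83 [ 0.5025 -0.152 ] [0.1022 0.1017] 14.6
insert_small tip 0.81 [302. 220.] [ 0.5709 -0.0278  0.007 ]
  rect 0.76 [ 0.5751 -0.0288] [0.1018 0.1001] 14.4
insert_slot tip 0.85 [286. 160.] [ 0.4703 -0.0577  0.007 ]
  rect 0.55 [ 0.4763 -0.0546] [0.1015 0.1   ] 14.6
stoppered_flask tip 0.67 [101. 223.] [ 0.5778 -0.3689  0.    ]
  rect 0.66 [ 0.56   -0.3406] [0.0404 0.1116] 34.6
timer tip 0.59 [ 95. 150.] [ 0.4527 -0.3585  0.    ]
  rect 0.88 [ 0.4536 -0.3398] [0.0334 0.0696] 50.6
```

View pics/w1_c.png

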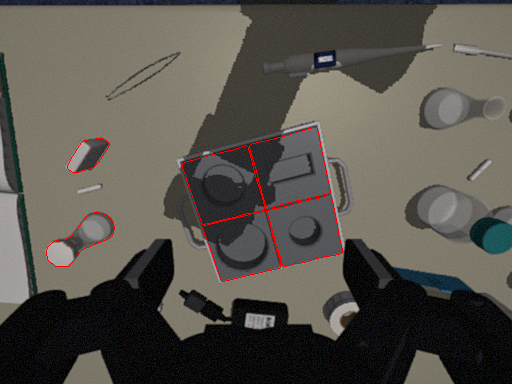

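Masks match the picture, and the four inserts give consistent well centres (L 0.6005,-0.1263; M 0.5025,-0.152; S 0.575,-0.029; slot 0.476,-0.055; yaw 14.6°). Next, go above the flask.

```bash
python3 -m pendant '[[1,-0.023,-0.054,0.016,0,0,0],[1,-0.046,-0.108,0.032,0,0,0],[1,-0.069,-0.162,0.048,0,0,0],[1,-0.092,-0.216,0.064,0,0,0],[1,-0.114,-0.269,0.078,0,0,0]]'
python3 look.py w2 stoppered_flask timer
```

```text
time_s: 4.18
position: [0.5781, -0.3695, 0.2495]
tool_rot: [[-1.0, 0.0, -0.0], [0.0, 1.0, 0.0], [0.0, 0.0, -1.0]]
ft_force: [0.3, -0.2, -0.2]
grip_width: 0.0853
gripper_force: 0.0
stoppered_flask tip 0.59 [258. 167.] [ 0.5804 -0.3702  0.    ]
  rect 0.73 [ 0.5706 -0.3713] [0.0378 0.057 ] 88.8
timer tip 0.63 [272.  63.] [ 0.4529 -0.3533  0.    ]
  rect 0.87 [ 0.4588 -0.3551] [0.0179 0.0525] 50.8
```

View pics/w2_c.png

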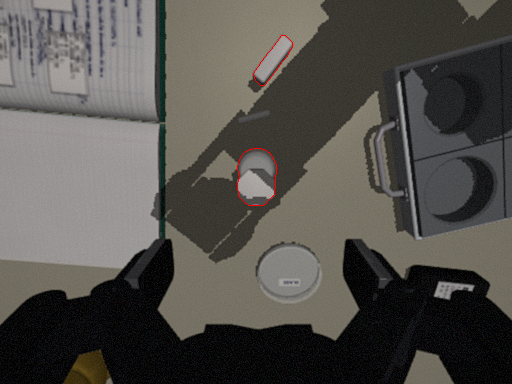

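Stopper is at about pixel (256,185), right on the tool axis (x≈0.579, y≈-0.371). Descend and grip.

```bash
python3 -m pendant '[[1,-0.001,-0.001,0.05,0,0,0],[1,-0.001,-0.001,0.1,0,0,0],[1,-0.001,-0.001,0.135,0,0,0],[1,-0.001,-0.001,0.157,0,0,0],[1,-0.001,-0.001,0.157,0,0,0]]' 
python3 -m pendant '[[0.3,0,0,0,0,0,0],[0.3,0,0,0,0,0,0],[0.2,0,0,0,0,0,0],[0.2,0,0,0,0,0,0],[0.2,0,0,0,0,0,0]]' 40
```

```text
time_s: 5.05
position: [0.5783, -0.3671, 0.0933]
tool_rot: [[-1.0, -0.001, -0.001], [-0.001, 1.0, 0.001], [0.001, 0.001, -1.0]]
ft_force: [0.4, 0.0, 0.6]
grip_width: 0.0854
gripper_force: 0.0
time_s: 5.68
position: [0.579, -0.3691, 0.0946]
tool_rot: [[-1.0, 0.0, 0.002], [0.0, 1.0, -0.002], [-0.002, -0.002, -1.0]]
ft_force: [0.5, -0.7, 6.0]
grip_width: 0.0352
gripper_force: 39.7
```

```bash
python3 -m pendant '[[0.2,0,0,-0.02,0,0,0],[0.2,0,0,-0.05,0,0,0],[0.2,0,0,-0.08,0,0,0],[0.2,0,0,-0.1,0,0,0],[0.2,0,0,-0.1,0,0,0]]' 
python3 -m pendant '[[0.2,0.012,0.034,0,0,0,0],[0.2,0.03,0.084,0,0,0,0],[0.2,0.048,0.134,0,0,0,0],[0.2,0.064,0.184,0,0,0,0],[0.2,0.0765,0.219,0,0,0,0]]'
python3 -m pendant '[[0.2,0,0,0.02,0,0,0],[0.2,0,0,0.02,0,0,0]]'
python3 look.py w3 stoppered_flask insert_medium insert_small insert_slot
```

```text
time_s: 6.3
position: [0.5788, -0.3689, 0.1945]
tool_rot: [[-1.0, -0.0, 0.002], [-0.0, 1.0, -0.002], [-0.002, -0.002, -1.0]]
ft_force: [0.9, 0.4, -1.5]
grip_width: 0.0353
gripper_force: 40.1
time_s: 6.92
position: [0.5007, -0.1474, 0.1921]
tool_rot: [[-1.0, -0.001, -0.002], [-0.001, 1.0, 0.001], [0.002, 0.001, -1.0]]
ft_force: [-0.2, 0.3, -1.3]
grip_width: 0.0352
gripper_force: 40.3
time_s: 7.18
position: [0.5011, -0.1489, 0.1715]
tool_rot: [[-1.0, -0.0, -0.004], [-0.0, 1.0, 0.002], [0.004, 0.002, -1.0]]
ft_force: [0.1, -0.3, -0.8]
grip_width: 0.0351
gripper_force: 40.3
stoppered_flask tip 0.8 [255. 204.] [ 0.5286 -0.1519  0.    ]
  rect 0.57 [ 0.5273 -0.1491] [0.059  0.1088] 90.0
insert_medium tip 0.95 [252. 181.] [ 0.5015 -0.1557  0.007 ]
  rect 0.73 [ 0.502  -0.1533] [0.1016 0.1003] 14.5
insert_small tip 0.91 [369. 243.] [ 0.5719 -0.0259  0.007 ]
  rect 0.74 [ 0.5748 -0.0293] [0.1024 0.1025] 14.9
insert_slot tip 0.74 [351. 156.] [ 0.475  -0.0546  0.007 ]
  rect 0.79 [ 0.4765 -0.0554] [0.1017 0.1021] 14.7
```

View pics/w3.png

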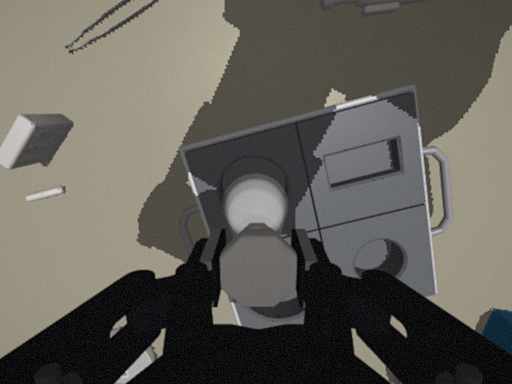

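Flask is held upright; its base at pixel (255,204) projects to (0.503,-0.151), over the well. Lower it.

```bash
python3 -m pendant '[[0.2,0,-0.001,0.02,0,0,0],[0.2,0,-0.001,0.04,0,0,0],[0.2,0,-0.001,0.052,0,0,0],[0.2,0,-0.001,0.058,0,0,0],[0.2,0,-0.001,0.058,0,0,0]]' 
python3 -m pendant '[[0.2,0,0,0.002,0,0,0],[0.2,0,0,0.004,0,0,0],[0.2,0,0,0.005,0,0,0],[0.2,0,0,0.005,0,0,0]]'
```

```text
time_s: 8.25
position: [0.5021, -0.1507, 0.1154]
tool_rot: [[-1.0, 0.0, -0.0], [0.0, 1.0, 0.0], [0.0, 0.0, -1.0]]
ft_force: [0.3, 0.2, -1.1]
grip_width: 0.0355
gripper_force: 40.3
time_s: 8.75
position: [0.5021, -0.1506, 0.1103]
tool_rot: [[-1.0, 0.0, -0.0], [0.0, 1.0, 0.0], [0.0, 0.0, -1.0]]
ft_force: [-0.1, 0.0, -0.6]
grip_width: 0.0355
gripper_force: 40.3
```

```bash
python3 -m pendant '[[0.2,0,0,0.001,0,0,0],[0.2,0,0,0.001,0,0,0]]' | grep -E "posit|ft"
python3 -m pendant '[[0.2,0,0,0.001,0,0,0],[0.2,0,0,0.001,0,0,0]]'| grep -E "posit|ft"
```

```text
position: [0.5023, -0.1508, 0.1097]
ft_force: [-0.7, -0.1, 2.3]
position: [0.5028, -0.151, 0.1095]
ft_force: [-0.3, 0.2, 9.5]
```

```bash
python3 -m pendant '[[0.6,0,0,-0.001,0,0,0],[0.8,0,0,-0.001,0,0,0],[1,0,0,-0.001,0,0,0],[1,0,0,-0.001,0,0,0]]' 
python3 -m pendant '[[1,0,0,-0.02,0,0,0],[1,0,0,-0.06,0,0,0],[1,0,0,-0.11,0,0,0],[1,0,0,-0.16,0,0,0],[1,0,0,-0.16,0,0,0]]'
python3 look.py w4 insert_medium stoppered_flask
```

```text
time_s: 9.75
position: [0.502, -0.1506, 0.1092]
tool_rot: [[-1.0, -0.0, -0.0], [-0.0, 1.0, 0.0], [0.0, 0.0, -1.0]]
ft_force: [0.3, 0.3, 0.0]
grip_width: 0.0851
gripper_force: 0.0
time_s: 10.38
position: [0.503, -0.1511, 0.2729]
tool_rot: [[-1.0, -0.0, 0.007], [-0.0, 1.0, -0.004], [-0.007, -0.004, -1.0]]
ft_force: [-0.8, 1.0, -0.4]
grip_width: 0.085
gripper_force: 0.0
insert_medium tip 0.68 [330. 144.] [ 0.4785 -0.0547  0.007 ]
  rect 0.62 [ 0.5021 -0.1529] [0.1011 0.1002] 14.9
stoppered_flask tip 0.87 [259. 163.] [ 0.5061 -0.1517  0.    ]
  rect 0.71 [ 0.4982 -0.1532] [0.0581 0.0397] 0.0
```

View pics/w4.png

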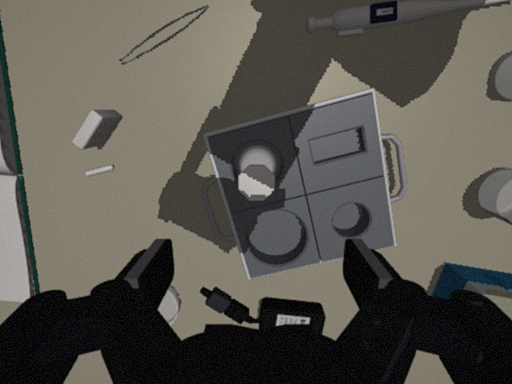

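The flask sits in the medium well, around (258,170). Next is the large bottle.

```bash
python3 -m pendant '[[1,-0.008,0.06,-0.01,0,0,0],[1,-0.016,0.12,-0.02,0,0,0],[1,-0.024,0.18,-0.03,0,0,0],[1,-0.032,0.24,-0.03,0,0,0],[1,-0.04,0.3,-0.03,0,0,0]]' >/dev/null
python3 -m pendant '[[1,-0.008,0.048,0,0,0,0],[1,-0.008,0.048,0,0,0,0]]'
python3 look.py w5 large_bottle dropper
```

```text
time_s: 11.5
position: [0.5498, 0.2002, 0.2976]
tool_rot: [[-1.0, -0.004, -0.003], [-0.004, 1.0, -0.0], [0.003, -0.0, -1.0]]
ft_force: [-0.0, -0.2, 0.5]
grip_width: 0.0855
gripper_force: 0.0
large_bottle tip 0.84 [254. 157.] [0.5459 0.1936 0.    ]
  rect 0.57 [0.5327 0.1924] [0.0602 0.0591] 35.0
dropper tip 0.93 [341.  39.] [0.3876 0.3103 0.    ]
  rect 0.55 [0.4054 0.2929] [0.031  0.0503] 31.9
```

View pics/w5_c.png

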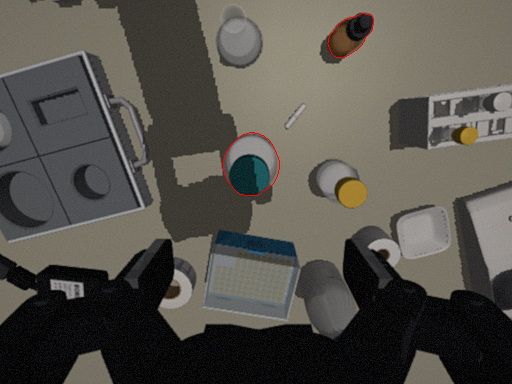

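```bash
python3 - <<'E'
from h import *
im=env.get_image('wrist');h=cv2.cvtColor(im['image'],cv2.COLOR_BGR2HSV)
m=cv2.inRange(h,(80,90,30),(100,255,255));m[:,:215]=0;m[:,285:]=0;m[:140]=0;m[205:]=0
p=cv2.findNonZero(m);(c,r)=cv2.minEnclosingCircle(p);print(c,r,onz(im,*c,.134),r/im['fx']*(im['pose'][2][3]-.134))
a=max(p[:,0,1]);print(a,onz(im,c[0],a,.136),env.observe()['position'])
E
```

```text
(253.105712890625, 173.9857177734375) 20.225679397583008 [0.54354801 0.1906337  0.134     ] 0.020571249110361456
194 [0.56464123 0.19051615 0.136     ] [0.55013819 0.19621838 0.29927216]
```

```bash
python3 -m pendant '[[1,0.006,-0.0055,0.04,0,0,0],[1,0.006,-0.0055,0.09,0,0,0],[1,0.006,-0.0055,0.14,0,0,0],[1,0.006,-0.0055,0.17,0,0,0],[1,0.006,-0.0055,0.182,0,0,0]]' 
python3 -m pendant '[[1,0,0,0,0,0,0],[0.3,0,0,0,0,0,0],[0.3,0,0,0,0,0,0],[0.2,0,0,0,0,0,0],[0.2,0,0,0,0,0,0]]' 70
python3 -m pendant '[[0.2,0,0,-0.02,0,0,0],[0.2,0,0,-0.05,0,0,0],[0.2,0,0,-0.08,0,0,0],[0.2,0,0,-0.1,0,0,0],[0.2,0,0,-0.1,0,0,0]]'
```

```text
time_s: 12.42
position: [0.5437, 0.191, 0.116]
tool_rot: [[-1.0, 0.001, -0.002], [0.001, 1.0, -0.0], [0.002, -0.0, -1.0]]
ft_force: [0.6, 0.1, 1.5]
grip_width: 0.0853
gripper_force: 0.0
time_s: 13.05
position: [0.5445, 0.1917, 0.1185]
tool_rot: [[-1.0, -0.0, 0.002], [-0.0, 1.0, -0.0], [-0.002, -0.0, -1.0]]
ft_force: [-2.0, -2.6, 6.7]
grip_width: 0.0407
gripper_force: 70.1
time_s: 13.68
position: [0.5443, 0.192, 0.2181]
tool_rot: [[-1.0, -0.0, 0.002], [-0.0, 1.0, 0.0], [-0.002, 0.0, -1.0]]
ft_force: [0.2, -0.9, -3.4]
grip_width: 0.0408
gripper_force: 71.3
```

```bash
python3 -m pendant '[[0.2,-0.005,-0.03,0,0,0,0],[0.2,-0.014,-0.08,0,0,0,0],[0.2,-0.024,-0.135,0,0,0,0],[0.2,-0.034,-0.19,0,0,0,0],[0.2,-0.043,-0.245,0,0,0,0]]' >/dev/null
python3 -m pendant '[[0.2,-0.008,-0.045,0,0,0,0],[0.2,-0.0135,-0.073,0.02,0,0,0],[0.2,-0.0135,-0.073,0.03,0,0,0],[0.2,-0.0135,-0.073,0.03,0,0,0]]'
python3 look.py w6 large_bottle insert_large insert_slot insert_small
```

```text
time_s: 14.8
position: [0.5998, -0.1253, 0.1856]
tool_rot: [[-1.0, -0.0, -0.003], [-0.0, 1.0, 0.002], [0.003, 0.002, -1.0]]
ft_force: [-0.2, 0.5, -4.3]
grip_width: 0.0402
gripper_force: 72.1
large_bottle tip 0.87 [257. 192.] [ 0.6186 -0.1267  0.    ]
  rect 0.55 [ 0.6163 -0.1258] [0.0722 0.121 ] 89.9
  rect 0.81 [ 0.5996 -0.1277] [0.1005 0.1007] 13.9
insert_slot tip 0.59 [329.  55.] [ 0.4773 -0.0557  0.007 ]
  rect 0.65 [ 0.4782 -0.0548] [0.0987 0.1027] 14.5
insert_small tip 0.93 [351. 152.] [ 0.5724 -0.0266  0.007 ]
  rect 0.93 [ 0.5749 -0.0299] [0.1039 0.1042] 15.0
```

View pics/w6_c.png

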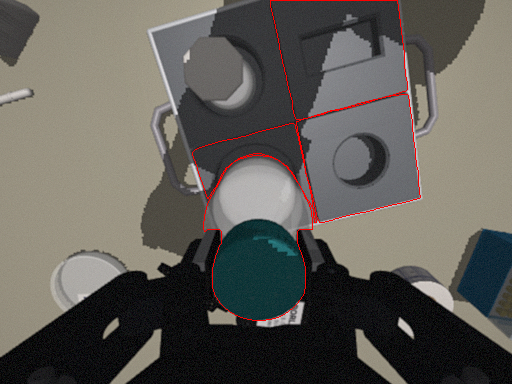

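Bottle base projects to (0.599,-0.126), over the large well; lower it.

```bash
python3 -m pendant '[[0.2,0,-0.001,0.015,0,0,0],[0.2,0,-0.001,0.03,0,0,0],[0.2,0,-0.001,0.042,0,0,0],[0.2,0,-0.001,0.048,0,0,0],[0.2,0,-0.001,0.048,0,0,0]]' | grep -E "posi|ft"
python3 -m pendant '[[0.2,0,0,0.001,0,0,0],[0.2,0,0,0.002,0,0,0],[0.2,0,0,0.003,0,0,0],[0.2,0,0,0.003,0,0,0]]' | grep -E "posi|ft"
python3 -m pendant '[[0.2,0,0,0.001,0,0,0],[0.2,0,0,0.001,0,0,0]]' | grep -E "posi|ft"
```

```text
position: [0.6005, -0.1271, 0.1389]
ft_force: [-0.5, -0.3, -3.6]
position: [0.6005, -0.1271, 0.1363]
ft_force: [-0.4, 0.4, -5.5]
position: [0.6005, -0.1271, 0.1353]
ft_force: [0.6, 0.4, -4.6]
```

```bash
python3 -m pendant '[[0.2,0,0,0.001,0,0,0],[0.2,0,0,0.0015,0,0,0],[0.2,0,0,0.0015,0,0,0]]' | grep -E "posi|ft"
python3 -m pendant '[[0.2,0,0,0.001,0,0,0],[0.2,0,0,0.001,0,0,0]]' | grep -E "posi|ft"
python3 -m pendant '[[0.2,0,0,0.001,0,0,0],[0.2,0,0,0.001,0,0,0]]' | grep -E "posi|ft"
```

```text
position: [0.6005, -0.1271, 0.1337]
ft_force: [-0.4, -0.6, -4.0]
position: [0.6008, -0.1273, 0.1335]
ft_force: [-1.2, 0.4, 2.3]
position: [0.6009, -0.1273, 0.1335]
ft_force: [-2.5, -1.0, 10.0]
```

```bash
python3 -m pendant '[[0.6,0,0,-0.002,0,0,0],[0.8,0,0,-0.002,0,0,0],[1,0,0,-0.002,0,0,0],[1,0,0,-0.002,0,0,0],[1,0,0,-0.02,0,0,0]]' | grep -E "posi|ft|width"
python3 -m pendant '[[1,0,0,-0.05,0,0,0],[1,0,0,-0.1,0,0,0],[1,0.01,0.02,-0.14,0,0,0],[1,0.03,0.07,-0.14,0,0,0],[1,0.05,0.12,-0.14,0,0,0]]' >/dev/null
python3 -m pendant '[[1,0.024,0.05,0,0,0,0],[1,0.048,0.1,0,0,0,0],[1,0.072,0.15,0,0,0,0],[1,0.096,0.2,0,0,0,0],[1,0.12,0.25,0,0,0,0]]' >/dev/null
python3 -m pendant '[[1,0.024,0.05,0,0,0,0],[1,0.034,0.065,0,0,0,0],[1,0.034,0.065,0,0,0,0]]'
python3 look.py w7 dropper
```

```text
position: [0.6, -0.1269, 0.1507]
ft_force: [-0.1, 0.3, 0.6]
grip_width: 0.0851
time_s: 19.75
position: [0.3962, 0.3082, 0.2918]
tool_rot: [[-1.0, -0.002, 0.0], [-0.002, 1.0, -0.0], [-0.0, -0.0, -1.0]]
ft_force: [0.2, -0.6, -0.5]
grip_width: 0.0854
gripper_force: 0.0
dropper tip 0.55 [258. 155.] [0.3889 0.3075 0.    ]
  rect 0.71 [0.3817 0.3082] [0.0359 0.0301] 0.1
```

View pics/w7_c.png

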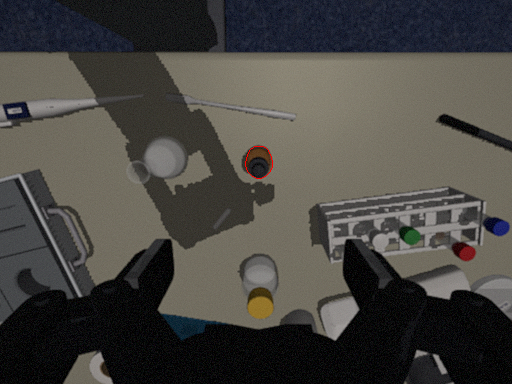

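Bulb at pixel (258,170), i.e. about (0.3895,0.308). Descend on the collar.

```bash
python3 -m pendant '[[0.6,0.007,0,0.06,0,0,0],[0.6,0.007,0,0.12,0,0,0],[0.6,0.007,0,0.17,0,0,0],[0.6,0.007,0,0.205,0,0,0],[0.6,0.007,0,0.221,0,0,0]]' 
python3 -m pendant '[[0.6,0,0,0,0,0,0],[0.15,0,0,0,0,0,0],[0.1,0,0,0,0,0,0],[0.05,0,0,0,0,0,0],[0.05,0,0,0,0,0,0]]' 30
python3 -m pendant '[[0.05,0,0,-0.02,0,0,0],[0.05,0,0,-0.05,0,0,0],[0.05,0,0,-0.08,0,0,0],[0.05,0,0,-0.1,0,0,0],[0.05,0,0,-0.1,0,0,0]]'
```

```text
time_s: 20.52
position: [0.3898, 0.3064, 0.069]
tool_rot: [[-1.0, 0.002, -0.003], [0.002, 1.0, -0.001], [0.003, -0.001, -1.0]]
ft_force: [-0.1, 0.9, 0.3]
grip_width: 0.0516
gripper_force: 0.0
time_s: 21.15
position: [0.3902, 0.308, 0.0717]
tool_rot: [[-1.0, -0.0, 0.002], [-0.0, 1.0, 0.001], [-0.002, 0.001, -1.0]]
ft_force: [0.6, -1.4, 5.7]
grip_width: 0.019
gripper_force: 29.7
time_s: 21.78
position: [0.3899, 0.3081, 0.1719]
tool_rot: [[-1.0, -0.0, 0.002], [-0.0, 1.0, 0.001], [-0.002, 0.001, -1.0]]
ft_force: [0.2, 0.7, -0.7]
grip_width: 0.0189
gripper_force: 29.6
```

```bash
python3 -m pendant '[[0.05,-0.01,-0.02,-0.02,0,0,0],[0.05,-0.035,-0.063,-0.03,0,0,0],[0.05,-0.062,-0.113,-0.03,0,0,0],[0.05,-0.09,-0.163,-0.03,0,0,0],[0.05,-0.117,-0.213,-0.03,0,0,0]]' >/dev/null
python3 -m pendant '[[0.05,-0.025,-0.045,0,0,0,0],[0.05,-0.05,-0.09,0,0,0,0],[0.05,-0.0685,-0.124,0.02,0,0,0],[0.05,-0.0685,-0.124,0.04,0,0,0],[0.05,-0.0685,-0.124,0.04,0,0,0]]'
python3 look.py w8 dropper insert_small insert_slot
```

```text
time_s: 23.02
position: [0.574, -0.0292, 0.1583]
tool_rot: [[-1.0, 0.001, -0.005], [0.001, 1.0, 0.001], [0.005, 0.001, -1.0]]
ft_force: [0.9, 0.6, 0.5]
grip_width: 0.0189
gripper_force: 29.6
dropper tip 0.87 [256. 212.] [ 0.6067 -0.0311  0.    ]
  rect 0.86 [ 0.6024 -0.0291] [0.0389 0.0957] 89.9
insert_small tip 0.75 [262. 182.] [ 0.5724 -0.025   0.007 ]
  rect 0.68 [ 0.5742 -0.0289] [0.1019 0.1005] 14.4
insert_slot tip 0.63 [232.  82.] [ 0.4779 -0.0528  0.007 ]
  rect 0.64 [ 0.4764 -0.0545] [0.1006 0.1005] 15.1
```

View pics/w8_c.png

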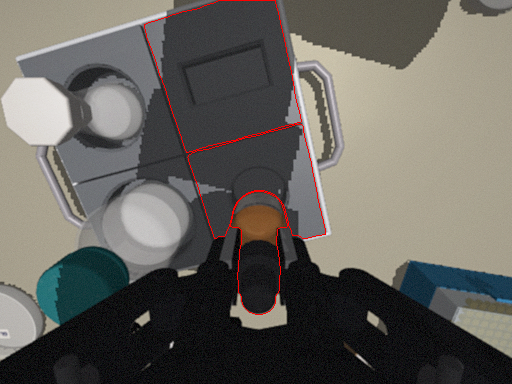

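Flask and large bottle are down in their wells, and the dropper hangs straight over (0.575,-0.030). Lower it.

```bash
python3 -m pendant '[[0.05,0,0,0.025,0,0,0],[0.05,0,0,0.045,0,0,0],[0.05,0,0,0.06,0,0,0],[0.05,0,0,0.068,0,0,0],[0.05,0,0,0.068,0,0,0]]' | grep -E "posi|ft"
python3 -m pendant '[[0.05,0,0,0.002,0,0,0],[0.05,0,0,0.004,0,0,0],[0.05,0,0,0.004,0,0,0]]' | grep -E "posi|ft"
python3 -m pendant '[[0.05,0,0,0.001,0,0,0],[0.05,0,0,0.001,0,0,0]]' | grep -E "posi|ft"
```

```text
position: [0.5751, -0.0291, 0.0927]
ft_force: [-0.3, -0.2, 0.3]
position: [0.5751, -0.0292, 0.0889]
ft_force: [0.6, -0.1, -0.0]
position: [0.575, -0.0291, 0.0878]
ft_force: [0.4, -0.1, -0.4]
```

```bash
python3 -m pendant '[[0.05,0,0,0.001,0,0,0],[0.05,0,0,0.001,0,0,0]]' | grep -E "posi|ft"
python3 -m pendant '[[0.05,0,0,0.001,0,0,0],[0.05,0,0,0.001,0,0,0]]' | grep -E "posi|ft"
```

```text
position: [0.5751, -0.0292, 0.0868]
ft_force: [-0.5, 0.6, -0.8]
position: [0.5753, -0.0291, 0.0868]
ft_force: [-2.3, 1.8, 7.6]
```

```bash
python3 -m pendant '[[0.4,0,0,-0.001,0,0,0],[0.4,0,0,-0.001,0,0,0],[0.4,0,0,-0.001,0,0,0],[0.4,0,0,-0.03,0,0,0],[0.4,0,0,-0.07,0,0,0]]' | grep -E "posi|ft|width"
python3 -m pendant '[[0.4,0,0,-0.06,0,0,0],[0.5,0,0,-0.11,0,0,0],[0.6,0.016,-0.05,-0.11,0,0,0],[0.7,0.032,-0.1,-0.11,0,0,0],[0.8,0.05,-0.15,-0.11,0,0,0]]' >/dev/null
python3 -m pendant '[[0.8,0.02,-0.05,0,0,0,0.14],[0.8,0.04,-0.1,0,0,0,0.28],[0.8,0.06,-0.14,0,0,0,0.42],[0.8,0.075,-0.175,0.01,0,0,0.56],[0.8,0.075,-0.175,0.02,0,0,0.684]]'
python3 look.py w9 timer insert_slot dropper
```

```text
position: [0.5746, -0.0291, 0.1557]
ft_force: [0.8, -0.3, -0.2]
grip_width: 0.0342
time_s: 27.0
position: [0.4488, -0.3564, 0.2451]
tool_rot: [[-0.77, 0.638, -0.0], [0.638, 0.77, 0.0], [0.0, -0.0, -1.0]]
ft_force: [0.4, 1.0, -1.1]
grip_width: 0.0685
gripper_force: 0.0
timer tip 0.74 [263. 169.] [ 0.4565 -0.3555  0.    ]
  rect 0.89 [ 0.4535 -0.3527] [0.016  0.0556] 51.0
insert_slot tip 0.84 [482.  18.] [ 0.4784 -0.0548  0.007 ]
  rect 0.68 [ 0.4817 -0.079 ] [0.104  0.0559] 14.7
dropper tip 0.5 [263. 171.] [ 0.458  -0.3571  0.    ]
```

View pics/w9_c.png

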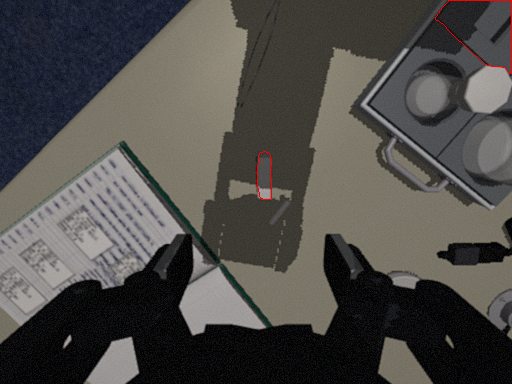

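Timer is aligned under the jaws at (264,175), about 4 mm off on each tool axis. Descend.

```bash
python3 -m pendant '[[0.7,-0.004,0.004,0.06,0,0,0],[0.7,-0.004,0.004,0.12,0,0,0],[0.7,-0.004,0.004,0.17,0,0,0],[0.7,-0.004,0.004,0.195,0,0,0],[0.7,-0.004,0.004,0.204,0,0,0]]' 
python3 -m pendant '[[0.7,0,0,0,0,0,0],[0.3,0,0,0,0,0,0],[0.1,0,0,0,0,0,0],[0.05,0,0,0,0,0,0],[0.05,0,0,0,0,0,0]]' 30
python3 -m pendant '[[0.05,0,0,0,0,0,0],[0.05,0,0,0,0,0,0]]' 30
python3 -m pendant '[[0.05,0,0,-0.02,0,0,0],[0.05,0,0,-0.05,0,0,0],[0.05,0,0,-0.09,0,0,0],[0.05,0,0,-0.12,0,0,0],[0.05,0,0,-0.12,0,0,0]]'
python3 - <<'E'
from h import *
o=env.observe();R=np.array(o['tool_rot']);p=np.array(o['position'])
print(R[:2,:2].T@(np.array([.4765,-.055])-p[:2]),p)
E
```

```text
time_s: 27.98
position: [0.4557, -0.3531, 0.0408]
tool_rot: [[-0.776, 0.631, -0.001], [0.631, 0.776, 0.001], [0.002, 0.0, -1.0]]
ft_force: [0.6, 0.2, 0.4]
grip_width: 0.06
gripper_force: 0.0
time_s: 28.6
position: [0.456, -0.3538, 0.0427]
tool_rot: [[-0.775, 0.632, 0.001], [0.632, 0.775, -0.001], [-0.002, -0.0, -1.0]]
ft_force: [-0.7, 1.2, 6.6]
grip_width: 0.0156
gripper_force: 30.1
time_s: 28.85
position: [0.456, -0.3538, 0.0427]
tool_rot: [[-0.775, 0.632, 0.001], [0.632, 0.775, -0.001], [-0.002, -0.0, -1.0]]
ft_force: [-0.2, 0.7, 6.0]
grip_width: 0.0155
gripper_force: 30.1
time_s: 29.48
position: [0.4562, -0.3541, 0.1639]
tool_rot: [[-0.775, 0.632, 0.003], [0.632, 0.775, -0.003], [-0.004, -0.001, -1.0]]
ft_force: [-0.8, 0.7, -0.9]
grip_width: 0.0157
gripper_force: 29.3
[0.17324572 0.24467406] [ 0.45620176 -0.35411266  0.1638629 ]
```

```bash
python3 -m pendant '[[0.05,0.0,0.0,-0.04,0,0,0],[0.05,0.02,0.029,-0.05,0,0,0.1],[0.05,0.053,0.075,-0.05,0,0,0.23],[0.05,0.086,0.122,-0.05,0,0,0.36],[0.05,0.119,0.168,-0.05,0,0,0.49]]' >/dev/null
python3 - <<'E'
from h import *
o=env.observe();R=np.array(o['tool_rot']);p=np.array(o['position']);print(R[:2,:2].T@(np.array([.4765,-.055])-p[:2]),p,np.degrees(np.arctan2(R[0,1],R[1,1])))
E
```

```text
[0.08147376 0.04174008] [ 0.46905917 -0.14624062  0.2104787 ] 67.53558864849576
```

```bash
python3 -m pendant '[[0.05,0.04,0.021,0,0,0,0.1],[0.05,0.07,0.036,0,0,0,0.142],[0.05,0.083,0.042,0.03,0,0,0.142],[0.05,0.083,0.042,0.06,0,0,0.142],[0.05,0.083,0.042,0.06,0,0,0.142]]'
python3 look.py w10 timer insert_slot insert_small insert_medium
```

```text
time_s: 30.72
position: [0.4749, -0.0548, 0.1495]
tool_rot: [[-0.252, 0.968, -0.006], [0.968, 0.252, 0.002], [0.004, -0.005, -1.0]]
ft_force: [-0.6, 0.1, -0.1]
grip_width: 0.0157
gripper_force: 29.4
timer tip 0.78 [258. 226.] [ 0.4847 -0.0993  0.    ]
  rect 0.79 [ 0.4877 -0.1076] [0.0303 0.1243] 14.9
insert_slot tip 0.85 [259. 187.] [ 0.475  -0.0565  0.007 ]
  rect 0.71 [ 0.4767 -0.0545] [0.1003 0.101 ] 14.7
insert_small tip 0.76 [368. 185.] [ 0.5762 -0.0276  0.007 ]
  rect 0.56 [ 0.5744 -0.029 ] [0.1032 0.1023] 14.6
  rect 0.7 [ 0.4857 -0.1757] [0.0099 0.0224] 30.6
```

View pics/w10_c.png

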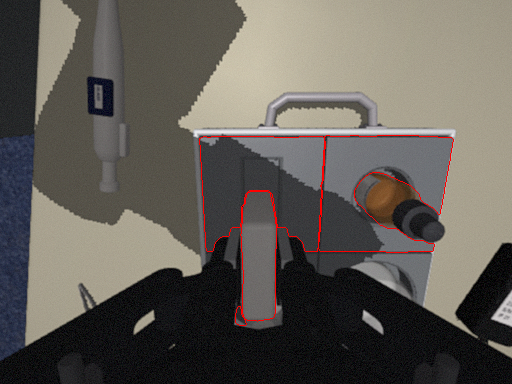

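```bash
python3 -m pendant '[[0.05,0,0.0015,0.025,0,0,0],[0.05,0,0.0015,0.05,0,0,0],[0.05,0,0.0015,0.064,0,0,0],[0.05,0,0.0015,0.072,0,0,0],[0.05,0,0.0015,0.072,0,0,0]]' | grep -E "posi|ft"
python3 -m pendant '[[0.05,0,0,0.002,0,0,0],[0.05,0,0,0.004,0,0,0],[0.05,0,0,0.004,0,0,0]]' | grep -E "posi|ft"
python3 -m pendant '[[0.05,0,0,0.001,0,0,0],[0.05,0,0,0.001,0,0,0]]' | grep -E "posi|ft"
```

```text
position: [0.4778, -0.055, 0.0798]
ft_force: [-0.2, -0.9, -0.6]
position: [0.4777, -0.055, 0.0759]
ft_force: [-0.2, 1.2, -0.3]
position: [0.4777, -0.055, 0.0748]
ft_force: [0.6, 0.3, -1.1]
```

```bash
python3 -m pendant '[[0.05,0,0,0.001,0,0,0],[0.05,0,0,0.0015,0,0,0],[0.05,0,0,0.0015,0,0,0]]' | grep -E "posi|ft"
python3 -m pendant '[[0.05,0,0,0.001,0,0,0],[0.05,0,0,0.001,0,0,0]]' | grep -E "posi|ft"
python3 -m pendant '[[0.05,0,0,0.001,0,0,0],[0.05,0,0,0.001,0,0,0]]' | grep -E "posi|ft"
```

```text
position: [0.4777, -0.055, 0.0733]
ft_force: [0.3, -0.4, -0.9]
position: [0.4777, -0.055, 0.0722]
ft_force: [0.1, 0.3, -0.6]
position: [0.4778, -0.055, 0.0717]
ft_force: [-2.0, -0.1, 4.0]
```

```bash
python3 -m pendant '[[0.4,0,0,-0.001,0,0,0],[0.4,0,0,-0.001,0,0,0],[0.4,0,0,-0.001,0,0,0],[0.4,0,0,-0.03,0,0,0],[0.4,0,0,-0.07,0,0,0]]' | grep -E "posi|ft|width"
python3 -m pendant '[[0.4,0,0,-0.06,0,0,0],[0.4,0,0,-0.12,0,0,0],[0.4,0,0,-0.17,0,0,0],[0.4,0.05,0,-0.17,0,0,0],[0.4,0.05,0,-0.17,0,0,0]]'
python3 look.py w11 timer dropper large_bottle stoppered_flask
python3 - <<'E'
from h import *
for n in ['top','scene']:
    im=env.get_image(n)
    for t in T[:4]+T[8:]:
        for r in env.tip_of(n,t)[:1]: print(n,t,round(r['conf'],2),np.round(onz(im,*r['centre'],(.029 if t=='timer' else .015 if t in T[:4] else 0)),3))
a=cv2.imread('pics/w11.png');s=cv2.resize(im['image'][140:280,170:360],None,fx=2.6,fy=2.6);s=cv2.resize(s,(int(s.shape[1]*384/s.shape[0])//2*2,384))[:,:280]
cv2.imwrite('pics/fin.png',np.hstack([a,cv2.resize(im['image'][150:270,200:340],(288,384*120*288//(140*384)) if 0 else (280,384))]))
E
```

```text
position: [0.4773, -0.0549, 0.1415]
ft_force: [1.6, 0.2, 0.2]
grip_width: 0.0342
time_s: 34.55
position: [0.4644, -0.0047, 0.3119]
tool_rot: [[-0.255, 0.967, 0.001], [0.967, 0.255, 0.0], [-0.0, 0.001, -1.0]]
ft_force: [0.4, -0.4, 0.2]
grip_width: 0.0346
gripper_force: 0.0
timer tip 0.8 [259. 195.] [ 0.4808 -0.0632  0.    ]
  rect 0.72 [ 0.478  -0.0611] [0.0198 0.0669] 16.9
dropper tip 0.72 [327. 190.] [ 0.5835 -0.0282  0.    ]
  rect 0.85 [ 0.5633 -0.02  ] [0.0324 0.0594] 53.9
large_bottle tip 0.9 [321. 252.] [ 0.6079 -0.1356  0.    ]
  rect 0.97 [ 0.5801 -0.0756] [0.021  0.0662] 46.8
  rect 0.82 [ 0.5007 -0.1383] [0.0413 0.0917] 15.6
top large_bottle 0.58 [ 0.604 -0.126  0.015]
top stoppered_flask 0.59 [ 0.508 -0.15   0.015]
top timer 0.37 [ 0.479 -0.054  0.029]
top open_flask 0.76 [0.386 0.167 0.   ]
top small_bottle 0.59 [0.566 0.299 0.   ]
scene large_bottle 0.59 [ 0.603 -0.13   0.015]
scene stoppered_flask 0.97 [ 0.501 -0.155  0.015]
scene dropper 0.49 [ 0.58  -0.023  0.015]
scene timer 0.69 [ 0.559 -0.049  0.029]
scene open_flask 0.61 [ 0.403  0.183 -0.   ]
scene small_bottle 0.79 [0.57  0.317 0.   ]
```

View pics/fin.png

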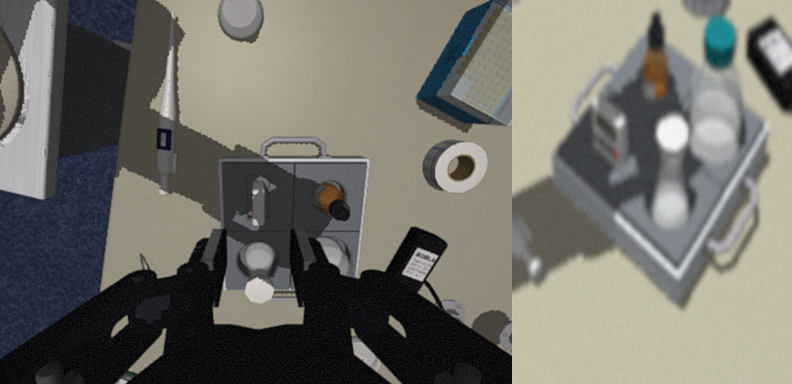

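All four objects stand upright in their places (timer at about (259,200), dropper (330,195), flask (259,265), large bottle behind). The two look-alikes have not moved, and the gripper is clear. Handing in.

```bash
python3 -c "
from rig import env
print(env.close_job())"
```

```text
the job is handed in; nothing more can be done
None
```

The tray is packed: the stoppered flask, large bottle, dropper and timer each stand upright in their own well or slot, the open flask and small bottle were left where they stood, and the job is handed in at about 35 s; the hand-in gave no verdict.

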